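# Start up the soldering place

## Robot

A 6-joint arm with a two-finger parallel gripper is mounted at the origin on the work surface. World frame = base frame: x ahead of the robot, y to its left, z up, the work surface at z = 0. Lengths are in mm, angles in rad, forces in N, time in s.
With the tool pointing down it reaches from about 300 to 775 mm from the base axis. Payload 14.6 kg.
Tool frame: the origin (TCP) lies between the finger pads; the fingertips stand 8 mm ahead of it and the grasp point (between the pads) lies 11 mm behind it; y points along the fingers, x is the direction in which the jaws open and shut, and the axes are right-handed (so a half turn about y gives the same grasp; the last joint's range is limited). The gripper opens to 94 mm and grips with 3 to 60 N. Pads are 16 mm wide; open, the fingers measure 119 mm over their backs; the gripper's body (75 mm by 177 mm) begins 78 mm behind the grasp point.
Start: joints at [1.167, 0.3, 1.521, -0, 1.321, -0.067], TCP at [181.755, 519.09, 191.746] pointing down, gripper open.
Joint ranges: [-3.03, 3.03], [-0.79, 2.21], [0.23, 2.52], [-1.04, 4.18], [0, 3.07], [-2.55, 2.55]. Speed limits (rad/s): [2.22, 2.22, 2.57, 3.14, 3.14, 3.14].

## Interface

Orientations are given as [roll, pitch, yaw] about the fixed x, y, z axes, in that order (R = Rz(yaw) Ry(pitch) Rx(roll)).
In Python, from cell import read_state, imaging, order gives the robot as it stands. The module is installed in compiled form; this text tells all that it offers.
- The arm moves only by the shell command python3 -m handwheel 'ROWS' [FORCE]. ROWS is JSON, a list that holds one entry, the list of rows, each a list of 7 numbers: the shift along the tool's x, y, z in mm, then the turn, a rotation vector about the tool's x, y, z in degrees, then the opening, from -1 (shut) to 1 (fully open), so that 0 is half open. A call has 1 to 5 rows; each row is the pose to reach, as a shift and turn from the pose measured when the call began, along the tool's axes at that moment; what a row does not reach only later rows make up. A row lasts 1/12 s, in which the tool goes at most 41.7 mm and 7.16 degrees, less where a joint would pass 70% of its speed; a pose out of reach is approached as far as the arm can. A call with a gripper value outside its range is refused whole. The fingers move at their own pace and stop on an object; FORCE is the grip in N (left out, the last holds). Time passes only in rows, so rows that repeat a pose let the fingers close. It gives the time, the measured TCP pose, the force and the opening at its end, in the units of the state.
- read_state(): the state, without advancing time (a new reading comes with each control period).
- imaging.camera(name): name is "side" or "top" or "wrist"; returns (picture, depth): 420x560x3 uint8, red, green, blue; 420x560 float32, mm along the optical axis (not along the pixel's ray), 0 where there is no reading.
- imaging.get_calibration(name): a dict with "mtx" (3x3 intrinsics, pixels), "world_from_camera" (4x4, takes a point from camera to world coordinates); the wrist camera has in their place "hand_eye" (4x4, takes a point from camera to tool coordinates, whose origin is the TCP and whose axes are the tool frame's). Camera axes: x right, y down, z forward; pixel columns grow to the right and rows downward; lengths in mm; the calibration is good to about 2 mm. A picture is of the moment at which its call begins: read the wrist's pose just before it. get_calibration takes no time and is no camera call.
- order.sign_off(): hands the job in, once; it reports no verdict.
The state is a dict: "clock": time; "joints": joint angles; "qd": joint speeds; "effort": joint torques, N m; "eef_pos": TCP position; "eef_rot": TCP orientation; "wrist_force": force on the tool from outside, world axes, zero at the start; "moment": the same for the moment, N m; "finger_gap": finger opening in mm.
Only numpy, scipy, OpenCV 4.12 (cv2) and the standard library are available. Lean on these libraries where they do the work, as an engineer would, in place of code of your own. Each camera call takes 0.05 s, during which the arm holds its last target.

## Task

Start up this soldering place with the closed fingertips, in this order: press the green button on the bench switch box fully in, then push the white-dot half of the fume extractor's red rocker fully down, then press the blue key on the soldering station right down and let it spring back. Press no other button or key, do not lift or shift the switch box, and leave the other things where they stand.

Things in the scene. Friction and masses are not known exactly. Their poses are not given: they have to be found in the camera images.
- switch_box: Loose grey bench switch box, 66 x 130 x 44 mm high (x, y, z), about 0.75 kg, standing on rubber feet on the table; it is only to be pressed, not lifted or pushed about. Origin at the centre of its underside, z up, y along its long side. The green button is at y +32 mm, the red one at y -32 mm, both on the top
- green_button (a joint): Latching green push button of the switch box, round, 34 mm across, travelling straight down: 0 = out (14 mm proud of the box top), 0.008 m = fully in. About 3 N of steady friction, then a hard stop; it stays in when let go
- green_button_top (a point): Centre of the green button's top face, 58 mm above the box's underside when the button is out; moves down with the button
- red_button (a joint): Spring-back red push button of the switch box, 34 mm across, 14 mm proud: 0 = out, 0.008 m = fully in. Not to be pressed
- extractor: Fixed black box-shaped fume extractor, 130 x 200 x 178 mm high (x, y, z), round fan grilles on its front and back faces. Origin at the centre of its underside, z up. A red paddle rocker lies in the middle of its top on a grey bezel (46 x 86 mm, its top 180 mm up); it rocks about an axis along the extractor's x, 188 mm up
- rocker (a joint): Red paddle rocker of the extractor, two halves each 32 mm wide (x) and 34 mm long (y), a shallow V. 0 = off: the half with the white dot (the extractor's -y half) is raised, sloping up from the pivot at 0.4 rad, its end 13 mm above the pivot; 0.4 rad = fully on: the dot half lies level at pivot height and the other half is raised. Friction about 0.07 N m (about 4 N at the dot); stays where it is left
- rocker_dot (a point): Centre of the white dot (20 mm across) on top of the rocker's dot half, 20 mm from the pivot along the half; when the rocker is fully on it is about 188 mm above the table, about 8 mm lower than when off
- station: Fixed blue soldering station with a black top, 130 x 180 x 86 mm high (x, y, z). Origin at the centre of its underside, z up. Three round preset keys stand in a row along its y, 54 mm apart, 25 mm in front of (-x of) its centre: yellow, blue and white, in any order
- blue_key_top (a point): Centre of the top face of the blue key, about 100 mm above the table when out; moves down with the key
- yellow_key_top (a point): Centre of the top face of the yellow key (same make as the blue one); not to be pressed
- white_key_top (a point): Centre of the top face of the white key (same make as the blue one); not to be pressed
- yellow_key (a joint): Yellow key's travel: 0 = out, 0.007 m = fully down
- white_key (a joint): White key's travel: 0 = out, 0.007 m = fully down
- blue_key (a joint): Blue key's travel straight down, 33 mm across, 11 mm proud of its grey collar: 0 = out, 0.007 m = fully down. Spring return, about 1.4 N at first and 4.5 N at the bottom
- flux_tin: Bystander: round aluminium flux tin, 66 mm across, 24 mm high, loose; origin at the centre of its underside
- solder_spool: Bystander: solder spool standing on its flange, orange flanges 54 mm across, 45 mm high, loose; origin at the centre of its underside
- screwdriver: Bystander: screwdriver with a yellow handle lying on the table, 160 mm long, loose; its length is along its x
- cleaner_jar: Bystander: jar with a blue cap, 56 mm across, 75 mm high, loose; origin at the centre of its underside
- helping_hand: Bystander: helping-hand stand with a magnifying glass, round foot 80 mm across, about 175 mm high, arm 110 mm wide along its y, loose; origin at the centre of its underside
Things that resemble listed ones, but are neither listed nor needed, are in the scene too. Several things have the shape of the switch_box; the one meant has the colours described above.

How it is judged (in metres and radians):
On the way, in this order (a step that is already met when the one before it is completed fails the run):
1. the green button is pressed in (over 6 of its 8 mm) (value of joint green_button above 0.006 m), for 0.1 s.
2. then the rocker's dot half is pushed down (over 0.34 of 0.4 rad) (value of joint rocker above 0.34 rad), for 0.1 s.
3. then the blue key is pressed down (over 5 of its 7 mm) (value of joint blue_key above 0.005 m), for 0.05 s.
At the end, for the whole second after the job is handed in: the green button is still in (over 6 mm), the rocker is on (over 0.34 rad), all keys and the red button are out again (under 2 mm), the switch box stands flat, at rest, within 30 mm of where it was, and so is every bystander within 30 mm (value of joint green_button above 0.006 m and value of joint rocker above 0.34 rad and value of joint each of blue_key, yellow_key, white_key, red_button below 0.002 m and distance of each of flux_tin, solder_spool, screwdriver, cleaner_jar, helping_hand, switch_box from where it was at the start of the episode below 0.03 m and angle between switch_box's own z axis and vertical below 0.1 rad and linear speed of switch_box below 0.02 m/s); the robot touches nothing.
It fails at once if the rocker goes on (over 0.2 rad) before the green button is in (value of joint rocker above 0.2 rad and value of joint green_button below 0.005 m).
It fails at once if the blue key is pressed (over 4 mm) before the rocker is on (value of joint blue_key above 0.004 m and value of joint rocker below 0.3 rad).
It fails at once if a wrong key or the red button is pressed (over 3 mm) (value of joint any of yellow_key, white_key, red_button above 0.003 m).
It fails at once if the switch box is lifted, tipped or shifted more than 30 mm (distance of switch_box from where it was at the start of the episode above 0.03 m or angle between switch_box's own z axis and vertical above 0.2 rad or height (world z) of switch_box above 0.012 m).
It fails at once if a bystander is shifted or lifted more than 30 mm (distance of any of flux_tin, solder_spool, screwdriver, cleaner_jar, helping_hand from where it was at the start of the episode above 0.03 m).
It also fails if it takes over 61 s, if anything falls off the work surface, if the arm or the gripper's body presses on something with over 40 N, if the wrist force passes 120 N, or if a joint passes its speed limit or range.

## Working session

There is one attempt and no reset: what is moved stays moved. The work goes in short steps, Python scripts to look and compute and a shell command to move; the robot and the scene stay as the last step left them, time stands still between calls to the robot, and variables do not carry over. Pictures are saved under pics/ and viewed, and the job is handed in when it is done.

```bash
mkdir -p pics; python3 - <<'E'
from cell import read_state, imaging
import cv2, numpy as np
s=read_state(); print(s)
for n in ["top","side"]:
    p,d=imaging.camera(n); cv2.imwrite(f"pics/{n}0.png",p[:,:,::-1]); np.save(f"pics/{n}0_d.npy",d); np.save(f"pics/{n}0_p.npy",p)
    print(n,imaging.get_calibration(n))
print(imaging.get_calibration("wrist"))
E
```

```text
{'clock': 0.0, 'joints': array([ 1.16742694e+00,  3.00472945e-01,  1.52157847e+00, -2.38945270e-06,
        1.32070974e+00, -6.66124484e-02]), 'qd': array([ 0.00028494,  0.00115025, -0.00201107, -0.00046209,  0.00102202,
        0.00057107]), 'effort': array([ 6.77444186e-04, -5.31812632e+01, -3.52731407e+01,  7.08115473e-02,
        2.43827188e-02, -1.06435341e-04]), 'eef_pos': array([181.63476996, 518.8449312 , 191.18643741]), 'eef_rot': array([-1.57072086e+00,  1.16606519e-03,  1.23404003e+00]), 'wrist_force': array([ 0.75882046, -0.21017401,  0.28731145]), 'moment': array([-0.05462522, -0.00763951,  0.04339364]), 'finger_gap': 94.05544292402456}
top {'mtx': array([[497.8010124 ,   0.        , 285.84313076],
       [  0.        , 497.8010124 , 206.92756769],
       [  0.        ,   0.        ,   1.        ]]), 'world_from_camera': array([[ 1.81607239e-02, -9.76915693e-01,  2.12851864e-01,
         2.21960280e+02],
       [-9.99828190e-01, -1.85346812e-02,  2.38582885e-04,
        -1.48825464e+02],
       [ 3.71206608e-03, -2.12819627e-01, -9.77084452e-01,
         1.82789929e+03],
[... 435 characters left out ...]
10284e+02],
       [-1.84906631e-02, -7.86685540e-01, -6.17076946e-01,
         9.40514462e+02],
       [ 0.00000000e+00,  0.00000000e+00,  0.00000000e+00,
         1.00000000e+00]])}
{'mtx': array([[376.78023597,   0.        , 281.51282053],
       [  0.        , 376.78023597, 214.30361309],
       [  0.        ,   0.        ,   1.        ]]), 'hand_eye': array([[ 9.99999181e-01, -1.03773797e-03,  7.49081507e-04,
        -1.15381385e-01],
       [-9.87051084e-04, -2.52752773e-01,  9.67530393e-01,
        -1.93278761e+02],
       [-8.14710601e-04, -9.67530340e-01, -2.52753591e-01,
         7.48178252e+01],
       [ 0.00000000e+00,  0.00000000e+00,  0.00000000e+00,
         1.00000000e+00]])}
```

View pics/top0.png

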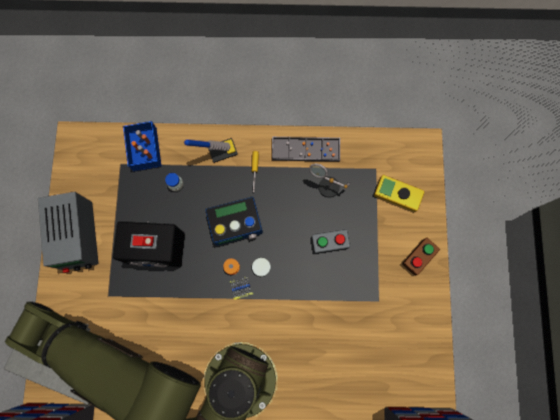

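View pics/side0.png

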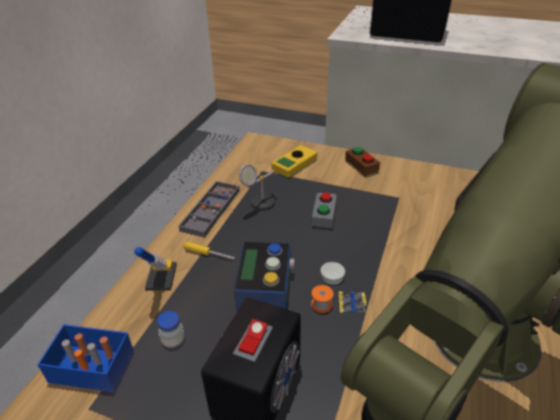

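```bash
cat > h.py <<'E'
import numpy as np, cv2
from cell import read_state, imaging
from scipy.spatial.transform import Rotation as Ro
def T_tool(s):
    T=np.eye(4); T[:3,:3]=Ro.from_euler('xyz',s['eef_rot']).as_matrix(); T[:3,3]=s['eef_pos']; return T
def cloud(name,d,s=None):
    c=imaging.get_calibration(name); K=c['mtx']
    v,u=np.mgrid[:d.shape[0],:d.shape[1]]
    P=np.stack([(u-K[0,2])/K[0,0]*d,(v-K[1,2])/K[1,1]*d,d],-1)
    W=c['world_from_camera'] if name!='wrist' else T_tool(s)@c['hand_eye']
    return P@W[:3,:3].T+W[:3,3]
def delta(s,target):  # world target -> tool shift
    return T_tool(s)[:3,:3].T@(np.array(target)-s['eef_pos'])
E
python3 - <<'E'
from h import *
for n in ["top","side"]:
    p=np.load(f"pics/{n}0_p.npy");d=np.load(f"pics/{n}0_d.npy");W=cloud(n,d)
    hsv=cv2.cvtColor(p,cv2.COLOR_RGB2HSV)
    H,S,V=hsv[...,0].astype(int),hsv[...,1],hsv[...,2]
    ms={'red':((H<8)|(H>172))&(S>150)&(V>100),'green':(H>50)&(H<80)&(S>120),'blue':(H>105)&(H<125)&(S>150)&(V>100),'white':(S<40)&(V>190),'yellow':(H>20)&(H<32)&(S>170)&(V>150)}
    for k,m in ms.items():
        m=m&(d>0)
        c,l,st,ce=cv2.connectedComponentsWithStats(m.astype('uint8'))
        for i in range(1,c):
            if st[i,4]>15:
                q=W[l==i]; print(n,k,st[i,4],ce[i].round(1),np.median(q,0).round(1), q.mean(0).round(1))
    c,l,st,ce=cv2.connectedComponentsWithStats
E
python3 - <<'E'
import cv2
a=cv2.imread('pics/top0.png')[140:300,90:390]
b=cv2.imread('pics/side0.png')[140:400,130:400]
cv2.imwrite('pics/topz.png',cv2.resize(a,None,fx=2.6,fy=2.6,interpolation=cv2.INTER_CUBIC))
cv2.imwrite('pics/sidez.png',cv2.resize(b,None,fx=2.2,fy=2.2,interpolation=cv2.INTER_CUBIC))
E
```

```text
top red 70 [339.8 238.9] [ 493.3 -344.7   57.3] [ 494.1 -344.5   56.7]
top red 153 [141.1 240.7] [454.3 332.  190.4] [454.9 329.1 190.8]
top red 80 [417.4 261.7] [ 417.  -620.6   56.5] [ 417.4 -620.6   55.6]
top green 43 [220.3 211.5] [581.6  85.9  86.9] [580.2  85.1  86.8]
top green 65 [322.  241.2] [ 484.5 -280.3   56.5] [ 484.3 -280.2   56.7]
top green 67 [428.  248.9] [ 463.  -660.4   57.5] [ 463.6 -659.7   57.7]
top blue 555 [143.2 147.9] [837.8 400.8   4.8] [837.6 401.   15.5]
top blue 78 [195.8 142.4] [807.8 172.  174.3] [808.5 170.9 170.5]
top blue 144 [171.7 179.1] [699.9 269.6  74.8] [699.8 269.8  74.5]
top blue 63 [249.1 221.1] [544.8 -19.3  99.5] [544.7 -19.7  99.3]
top white 49 [234.3 224.9] [530.2  32.9  99.2] [530.2  32.1  99.1]
top white 217 [260.8 266.5] [393.8 -62.2  24.3] [393.  -61.9  24.1]
top yellow 54 [230.8 146.2] [845.7  64.8  25.2] [847.4  65.4  24.4]
top yellow 101 [254.8 160.4] [793.  -27.8  23.2] [793.4 -27.5  23.1]
top yellow 622 [403.5 193.6] [ 668.2 -591.    34.9] [ 671.6 -583.9   34.6]
top yellow 57 [219.5 228.9] [515.   83.7  99.8] [514.8  83.5  99.9]Traceback (most recent call last):
  File "<stdin>", line 13, in <module>
TypeError: cannot unpack non-iterable builtin_function_or_method object
```

View pics/topz.png

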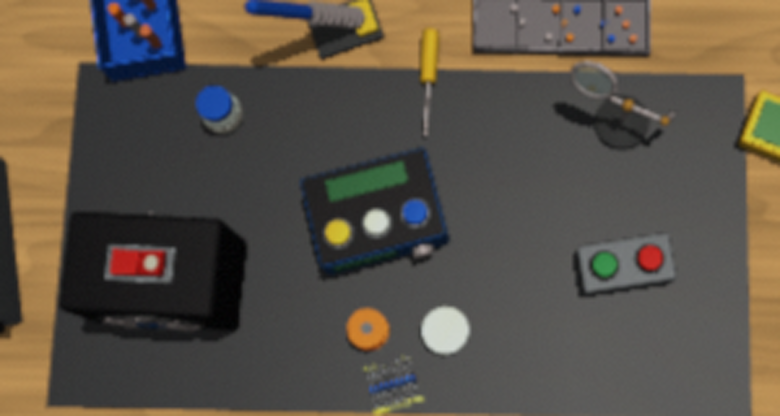

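View pics/sidez.png

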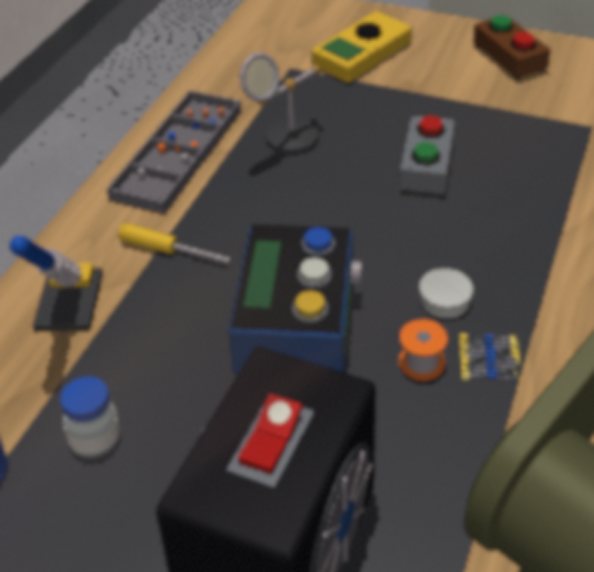

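```bash
python3 - <<'E'
from h import *
for n,boxes in {"side":[(300,185,345,225),(230,240,300,290),(235,310,275,365)],"top":[(310,225,355,260),(205,205,262,240),(125,230,165,252)]}.items():
    p=np.load(f"pics/{n}0_p.npy");d=np.load(f"pics/{n}0_d.npy");W=cloud(n,d)
    hsv=cv2.cvtColor(p,cv2.COLOR_RGB2HSV)
    H,S,V=hsv[...,0].astype(int),hsv[...,1],hsv[...,2]
    ms={'red':((H<8)|(H>172))&(S>150)&(V>100),'green':(H>50)&(H<80)&(S>120),'blue':(H>105)&(H<125)&(S>150)&(V>100),'white':(S<70)&(V>165),'yellow':(H>20)&(H<32)&(S>170)&(V>150)}
    for k,m in ms.items():
      for b in boxes:
        mm=np.zeros_like(m);mm[b[1]:b[3],b[0]:b[2]]=1
        c,l,st,ce=cv2.connectedComponentsWithStats((m&mm&(d>0)).astype('uint8'))
        for i in range(1,c):
            if st[i,4]>8:
                q=W[l==i]; print(n,k,st[i,4],ce[i].round(1),np.median(q,0).round(1), q.mean(0).round(1))
E
```

```text
side red 55 [325.5 196. ] [ 498.  -339.3   59. ] [ 497.8 -340.    58.7]
side red 419 [252.  338.8] [457.4 332.4 190.9] [457.6 331.5 191.6]
side green 56 [323.1 208.9] [ 486.8 -273.9   58. ] [ 486.7 -274.3   57.7]
side blue 88 [274.2 247.5] [546.9 -16.3 100.9] [547.8 -17.2 100.7]
side white 58 [272.3 261.4] [532.9  35.  101.5] [533.2  34.4 101.7]
side white 70 [256.5 327. ] [458.1 306.9 196.8] [458.4 306.6 196.7]
side yellow 86 [270.5 276.7] [517.7  85.2 101.3] [518.1  85.9 101.3]
top red 70 [339.8 238.9] [ 493.3 -344.7   57.3] [ 494.1 -344.5   56.7]
top red 153 [141.1 240.7] [454.3 332.  190.4] [454.9 329.1 190.8]
top green 65 [322.  241.2] [ 484.5 -280.3   56.5] [ 484.3 -280.2   56.7]
top green 9 [228.7 208.4] [591.9  55.9  86.4] [592.2  56.1  85.1]
top green 43 [220.3 211.5] [581.6  85.9  86.9] [580.2  85.1  86.8]
top blue 63 [249.1 221.1] [544.8 -19.3  99.5] [544.7 -19.7  99.3]
top white 59 [234.3 224.7] [530.5  32.9  98.7] [531.   32.2  98.8]
top white 15 [147.6 240.6] [455.2 305.2 197.9] [454.9 305.9 196.4]
top yellow 57 [219.5 228.9] [515.   83.7  99.8] [514.8  83.5  99.9]
```

```bash
python3 -m handwheel '[[[0,-40,0,0,-6,0,-1],[0,-75,0,0,-13,0,-1],[0,-75,0,0,-19.3,0,-1],[0,-75,0,0,-19.3,0,-1],[0,-75,0,0,-19.3,0,-1]]]' 20
python3 - <<'E'
from h import *
s=read_state(); print(s['eef_pos'],s['eef_rot'],s['joints'],delta(s,[485,-277,190]))
E
```

```text
clock: 0.52
eef_pos: [181.6, 518.6, 265.3]
eef_rot: [-1.57, 0.002, 1.567]
wrist_force: [0.1, 0.4, -1.1]
finger_gap: 64.0
[181.56389913 518.64569958 265.31912618] [-1.56989955  0.00221193  1.56735693] [ 1.16742026e+00  2.55347649e-01  1.40779552e+00 -3.53677802e-05
  1.48083603e+00 -3.99932461e-01] [-794.42881554   76.80193501 -306.239836  ]
```

```bash
python3 -m handwheel '[[[-37,0,-14,0,0,0,-1],[-74,0,-28,0,0,0,-1],[-111,0,-42,0,0,0,-1],[-148,0,-56,0,0,0,-1],[-185,0,-70,0,0,0,-1]]]'
python3 -m handwheel '[[[-37,0,-14,0,0,0,-1],[-74,0,-28,0,0,0,-1],[-111,0,-42,0,0,0,-1],[-148,0,-56,0,0,0,-1],[-185,0,-70,0,0,0,-1]]]'
python3 -m handwheel '[[[-37,0,-14,0,0,0,-1],[-74,0,-28,0,0,0,-1],[-111,0,-42,0,0,0,-1],[-148,0,-56,0,0,0,-1],[-185,0,-70,0,0,0,-1]]]'
python3 - <<'E'
from h import *
s=read_state(); print(s['eef_pos'],s['eef_rot'],s['joints'],delta(s,[485,-277,150]))
E
```

```text
clock: 0.93
eef_pos: [250.6, 331.3, 264.1]
eef_rot: [-1.568, 0.004, 1.564]
wrist_force: [1.4, 0.8, 1.1]
finger_gap: 30.9
clock: 1.35
eef_pos: [318.8, 143.8, 263.6]
eef_rot: [-1.566, 0.005, 1.559]
wrist_force: [1.2, 1.0, 0.2]
finger_gap: 0.7
clock: 1.77
eef_pos: [386.4, -44.0, 263.0]
eef_rot: [-1.564, 0.005, 1.555]
wrist_force: [0.6, 0.5, 0.6]
finger_gap: 0.7
[386.391518   -44.02142504 263.00822998] [-1.56447645  0.00453517  1.55481357] [-0.20355686 -0.11898903  1.8118087  -0.0056726   1.45413826 -1.75768072] [-230.85796112  113.40745921 -103.03814408]
```

```bash
python3 -m handwheel '[[[-37,0,-17,0,0,0,-1],[-74,0,-34,0,0,0,-1],[-111,0,-51,0,0,0,-1],[-148,15,-68,0,0,0,-1],[-185,40,-85,0,0,0,-1]]]'
python3 -m handwheel '[[[-30,10,-12,0,0,0,-1],[-46,33,-18,0,0,0,-1],[-46,33,-18,0,0,0,-1]]]'
python3 - <<'E'
from h import *
s=read_state(); print(s['eef_pos'],s['eef_rot'],s['wrist_force'])
p,d=imaging.camera('wrist'); cv2.imwrite('pics/w1.png',p[:,:,::-1]); W=cloud('wrist',d,s)
np.savez('pics/w1.npz',p=p,W=W)
hsv=cv2.cvtColor(p,cv2.COLOR_RGB2HSV);H,S,V=hsv[...,0].astype(int),hsv[...,1],hsv[...,2]
for k,m in {'g':(H>45)&(H<85)&(S>120),'r':((H<8)|(H>172))&(S>150)&(V>80)}.items():
    c,l,st,ce=cv2.connectedComponentsWithStats((m&(d>0)).astype('uint8'))
    for i in range(1,c):
        if st[i,4]>100:
            q=W[l==i]; q=q[q[:,2]>np.percentile(q[:,2],90)-4]; print(k,st[i],ce[i],np.median(q,0),(q.min(0)+q.max(0))/2,np.ptp(q,axis=0))
E
```

```text
clock: 2.18
eef_pos: [466.0, -226.9, 226.6]
eef_rot: [-1.565, 0.005, 1.55]
wrist_force: [1.2, 0.6, 0.2]
finger_gap: 0.6
clock: 2.43
eef_pos: [481.2, -275.0, 187.3]
eef_rot: [-1.557, 0.0, 1.543]
wrist_force: [-1.3, 1.0, -0.9]
finger_gap: 0.4
[ 481.19910954 -275.04216897  187.30778001] [-1.55726335e+00  3.73576083e-04  1.54290463e+00] [-1.3433296   1.01672505 -0.85583147]
r [187 205  37  35 312] [204.87179487 226.92948718] [ 502.77369293 -344.09316968   58.00666091] [ 494.57783654 -343.04232643   57.83662928] [31.37530433 32.08279843  4.87365526]
```

View pics/w1.png

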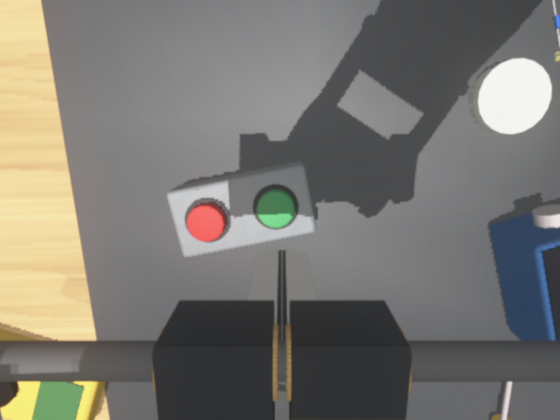

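```bash
python3 - <<'E'
from h import *
z=np.load('pics/w1.npz');p,W=z['p'],z['W']
hsv=cv2.cvtColor(p,cv2.COLOR_RGB2HSV);H,S,V=hsv[...,0].astype(int),hsv[...,1],hsv[...,2]
for m,b in (((H>45)&(H<90)&(S>80),(250,180,305,235)),(((H<8)|(H>172))&(S>120),(180,195,235,250))):
    mm=np.zeros_like(m);mm[b[1]:b[3],b[0]:b[2]]=1
    q=W[m&mm]; print(len(q),np.percentile(q[:,2],[5,50,95]))
    q=q[abs(q[:,2]-np.median(q[:,2]))<3]; print(np.median(q,0),(q.min(0)+q.max(0))/2,np.ptp(q,axis=0))
s=read_state()
print(delta(s,[485.5,-278,80]),s['eef_pos'],s['eef_rot'])
E
```

```text
1116 [56.3174935  58.27687538 59.4652366 ]
[ 484.04601916 -280.32615201   58.30281753] [ 484.47330223 -280.25925321   57.96759489] [32.72218074 31.81413115  4.93814053]
1129 [53.39522868 58.08769538 59.44012731]
[ 494.62822999 -342.95407921   58.15832078] [ 495.04102611 -343.52164402   57.8321327 ] [32.30168348 33.0414336   5.42645285]
[ -4.02547655 109.7261997   -5.44144666] [ 481.45791529 -273.73312238  189.77753873] [-1.55906585e+00  1.20754475e-03  1.54423952e+00]
```

```bash
python3 -m handwheel '[[[-5,40,-3,-0.7,-1.5,0,-1],[-6,75,-4,-0.7,-1.5,0,-1],[-6,105,-4,-0.7,-1.5,0,-1],[-6,113,-4,-0.7,-1.5,0,-1],[-6,113,-4,-0.7,-1.5,0,-1]]]'
python3 - <<'E'
from h import *
s=read_state(); print(s['eef_pos'],s['eef_rot'],s['wrist_force'],delta(s,[484.8,-279.5,58]))
E
```

```text
clock: 2.9
eef_pos: [483.2, -278.7, 75.6]
eef_rot: [-1.568, -0.001, 1.569]
wrist_force: [-0.4, -0.3, 0.1]
finger_gap: 0.4
[ 483.15760177 -278.65355121   75.62752124] [-1.56835844e+00 -9.66181199e-04  1.56945585e+00] [-0.37620371 -0.33758526  0.12661129] [-0.86127741 17.62263819 -1.68649843]
```

```bash
python3 -m handwheel '[[[-1,6,-2,0,0,0,-1],[-1,11,-2,0,0,0,-1],[-1,15,-2,0,0,0,-1],[-1,18,-2,0,0,0,-1],[-1,18,-2,0,0,0,-1]]]'
```

```text
clock: 3.32
eef_pos: [485.1, -279.6, 57.6]
eef_rot: [-1.568, -0.001, 1.569]
wrist_force: [-0.5, 0.3, -0.0]
finger_gap: 0.3
```

```bash
python3 -m handwheel '[[[0,1,0,0,0,0,-1],[0,2,0,0,0,0,-1]]]'; python3 -m handwheel '[[[0,1,0,0,0,0,-1],[0,2,0,0,0,0,-1]]]'
```

```text
clock: 3.48
eef_pos: [485.3, -279.7, 55.9]
eef_rot: [-1.569, -0.001, 1.569]
wrist_force: [-0.1, 0.1, -0.2]
finger_gap: 0.5
clock: 3.65
eef_pos: [485.3, -279.8, 54.0]
eef_rot: [-1.569, -0.0, 1.569]
wrist_force: [-0.1, 0.3, -0.4]
finger_gap: 0.0
```

```bash
python3 - <<'E'
from h import *
s=read_state(); print(s['wrist_force'],s['eef_pos'])
p,d=imaging.camera('wrist'); cv2.imwrite('pics/w2.png',p[:,:,::-1]); 
p,d=imaging.camera('side'); cv2.imwrite('pics/s2.png',cv2.resize(p[120:300,220:460,::-1],None,fx=3,fy=3,interpolation=cv2.INTER_CUBIC))
E
```

```text
[-0.05073667  0.34831818 -0.4224247 ] [ 485.32320561 -279.75070756   54.01577218]
```

View pics/w2.png

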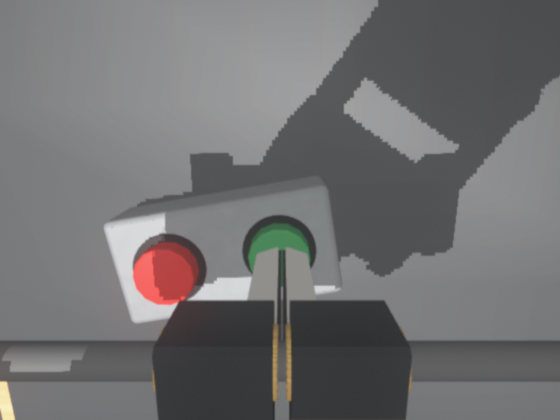

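View pics/s2.png

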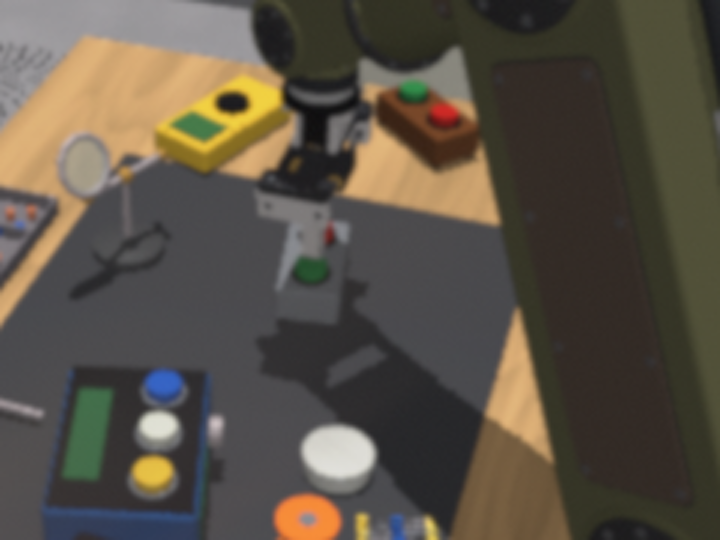

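```bash
python3 - <<'E'
from h import *
s=read_state(); p,d=imaging.camera('wrist'); W=cloud('wrist',d,s)
for v,u in [(232,270),(235,282),(238,292),(230,280),(270,165),(260,165),(285,160),(200,300),(250,215),(300,270),(270,262),(256,266),(300,300)]: print(v,u,p[v,u],W[v,u].round(1))
E
```

```text
232 270 [ 75 133  89] [ 469.8 -285.2   57.1]
235 282 [ 75 134  89] [ 471.3 -278.9   57.7]
238 292 [ 74 134  89] [ 472.7 -273.6   58.4]
230 280 [ 70 120  81] [ 468.5 -279.9   57.9]
270 165 [181  68  67] [ 491.2 -342.4   57. ]
260 165 [182  70  68] [ 484.5 -341.1   59.4]
285 160 [182  68  67] [ 499.2 -345.2   58.7]
200 300 [129 131 133] [ 455.4 -268.9   44.1]
250 215 [128 129 131] [ 484.3 -317.    44.6]
300 270 [99 99 97] [ 474.3 -283.4  124.5]
270 262 [145 143 140] [ 474.2 -287.5   97.7]
256 266 [145 143 139] [ 474.3 -286.5   80.6]
300 300 [98 97 95] [ 474.4 -272.7  124.4]
```

```bash
python3 - <<'E'
from h import *
s=read_state(); p,d=imaging.camera('wrist'); W=cloud('wrist',d,s)
for u in (272,293):
  for v in range(238,300,3): print(v,u,p[v,u],W[v,u].round(1))
print(s['eef_pos'],s['wrist_force'])
E
```

```text
238 272 [ 74 134  88] [ 472.6 -284.2   58.9]
241 272 [ 74 134  89] [ 474.4 -284.2   58.4]
244 272 [ 75 135  89] [ 475.6 -284.2   59.6]
247 272 [ 88 135  97] [ 478.1 -284.2   57.5]
250 272 [143 142 138] [ 474.3 -283.9   72.6]
253 272 [144 143 139] [ 474.4 -283.8   76.6]
256 272 [145 143 139] [ 474.3 -283.7   80.8]
259 272 [144 142 139] [ 474.1 -283.6   85.1]
262 272 [144 142 139] [ 474.7 -283.5   87.5]
265 272 [145 144 140] [ 474.4 -283.4   91.7]
268 272 [144 143 139] [ 474.4 -283.3   95. ]
271 272 [145 143 139] [ 474.4 -283.3   98.4]
274 272 [144 142 139] [ 474.4 -283.2  101.5]
277 272 [145 143 140] [ 475.  -283.2  103.2]
280 272 [145 143 140] [ 474.4 -283.1  107.4]
283 272 [144 143 139] [ 474.5 -283.   110. ]
286 272 [144 143 138] [ 474.9 -283.   111.9]
289 272 [144 142 138] [ 474.6 -282.9  115.2]
292 272 [144 142 139] [ 474.4 -282.8  118.1]
295 272 [144 143 139] [ 474.  -282.7  121.5]
298 272 [142 140 137] [ 474.7 -282.7  122.4]
238 293 [ 74 134  88] [ 472.5 -273.1   59.3]
241 293 [ 74 134  88] [ 474.  -273.1   59.8]
244 293 [ 74 132  87] [ 476.  -273.1   58.8]
247 293 [ 78 132  89
[... 171 characters left out ...]
4 142 138] [ 474.3 -273.9   84.7]
262 293 [145 143 139] [ 474.5 -274.    88. ]
265 293 [144 143 139] [ 410.9 -279.3  247.3]
268 293 [145 143 139] [ 474.7 -274.2   94.4]
271 293 [144 143 139] [ 474.6 -274.3   98. ]
274 293 [144 142 139] [ 474.5 -274.4  101.3]
277 293 [145 143 139] [ 474.6 -274.5  104.2]
280 293 [144 142 139] [ 474.7 -274.6  106.7]
283 293 [144 142 138] [ 474.7 -274.7  109.7]
286 293 [144 143 139] [ 474.8 -274.8  112.2]
289 293 [144 142 138] [ 474.2 -274.9  116.1]
292 293 [144 142 138] [ 474.6 -275.   117.8]
295 293 [144 142 138] [ 474.3 -275.   120.8]
298 293 [141 139 136] [ 474.1 -275.1  123.6]
[ 485.24031028 -279.69149079   53.89546047] [ 0.62539142  0.52046048 -0.86295825]
```

```bash
python3 -m handwheel '[[[0,2,0,0,0,0,-1],[0,4,0,0,0,0,-1],[0,6,0,0,0,0,-1],[0,6,0,0,0,0,-1]]]'; python3 -m handwheel '[[[0,1,0,0,0,0,-1],[0,2,0,0,0,0,-1],[0,3,0,0,0,0,-1]]]'
```

```text
clock: 4.18
eef_pos: [485.0, -279.6, 47.4]
eef_rot: [-1.568, -0.001, 1.569]
wrist_force: [0.3, -0.5, -0.4]
finger_gap: 0.7
clock: 4.43
eef_pos: [485.0, -279.5, 44.3]
eef_rot: [-1.568, -0.001, 1.569]
wrist_force: [-1.4, 1.4, 2.6]
finger_gap: 0.5
```

```bash
python3 -m handwheel '[[[0,2,0,0,0,0,-1],[0,4,0,0,0,0,-1],[0,5,0,0,0,0,-1]]]'; python3 -m handwheel '[[[0,1,0,0,0,0,-1],[0,2,0,0,0,0,-1]]]';  python3 -m handwheel '[[[0,1,0,0,0,0,-1],[0,2,0,0,0,0,-1]]]'
```

```text
clock: 4.68
eef_pos: [485.0, -279.6, 39.2]
eef_rot: [-1.568, -0.001, 1.569]
wrist_force: [-0.4, -0.1, 2.8]
finger_gap: 0.2
clock: 4.85
eef_pos: [485.1, -279.6, 37.1]
eef_rot: [-1.568, -0.001, 1.569]
wrist_force: [-1.4, 0.3, 2.4]
finger_gap: 0.8
clock: 5.02
eef_pos: [485.3, -279.7, 36.3]
eef_rot: [-1.569, -0.001, 1.569]
wrist_force: [-9.2, 6.0, 27.1]
finger_gap: 0.2
```

Hard stop at about 36.5 mm, which puts the closed tips some 13.5 mm behind the TCP. Lifting to check.

```bash
python3 -m handwheel '[[[0,-20,0,0,0,0,-1],[0,-60,0,0,0,0,-1],[0,-100,0,0,0,0,-1],[0,-140,0,0,0,0,-1],[0,-170,0,0,0,0,-1]]]'
python3 - <<'E'
from h import *
s=read_state(); p,d=imaging.camera('wrist'); W=cloud('wrist',d,s); print(s['eef_pos'],s['eef_rot'],s['joints'])
cv2.imwrite('pics/w3.png',p[:,:,::-1])
hsv=cv2.cvtColor(p,cv2.COLOR_RGB2HSV);H,S=hsv[...,0].astype(int),hsv[...,1]
for m in ((H>45)&(H<90)&(S>80),((H<8)|(H>172))&(S>120)):
    near=(abs(W[...,0]-490)<40)&(abs(W[...,1]+312)<70)
    q=W[m&near]; print(len(q),np.median(q,0))
print(delta(s,[456.7,304,230]))
E
```

```text
clock: 5.43
eef_pos: [485.9, -279.9, 209.6]
eef_rot: [-1.571, 0.001, 1.569]
wrist_force: [-0.9, -0.1, 0.8]
finger_gap: 0.3
[ 485.8899018  -279.92992434  209.6019067 ] [-1.57120389e+00  8.59254150e-04  1.56929303e+00] [-5.87740153e-01  3.10364498e-01  1.46556219e+00 -5.00889645e-04
  1.36485111e+00 -2.15693113e+00]
933 [ 484.55769955 -280.78077214   50.33374114]
1002 [ 494.9180532  -343.29896247   58.2181385 ]
[583.86764085 -20.9120445   30.05916635]
```

View pics/w3.png

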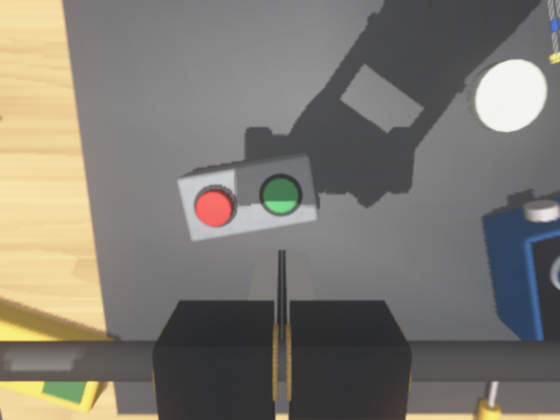

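```bash
python3 -m handwheel '[[[30,-25,0,0,0,0,-1],[70,-40,2,0,0,0,-1],[111,-45,4,0,0,0,-1],[152,-45,6,0,0,0,-1],[193,-45,8,0,0,0,-1]]]'
python3 -m handwheel '[[[41,0,2,0,0,0,-1],[82,0,4,0,0,0,-1],[123,0,6,0,0,0,-1],[164,0,8,0,0,0,-1],[205,0,10,0,0,0,-1]]]'
python3 -m handwheel '[[[41,0,2,0,0,0,-1],[82,0,4,0,0,0,-1],[123,0,6,0,0,0,-1],[164,0,8,0,0,0,-1],[164,0,8,0,0,0,-1]]]'
python3 - <<'E'
from h import *
s=read_state(); p,d=imaging.camera('wrist'); W=cloud('wrist',d,s); print(s['eef_pos'],s['eef_rot'],s['joints'])
cv2.imwrite('pics/w4.png',p[:,:,::-1]); np.savez('pics/w4.npz',p=p,W=W)
E
```

```text
clock: 5.9
eef_pos: [479.0, -87.8, 259.0]
eef_rot: [-1.578, 0.005, 1.569]
wrist_force: [1.0, 0.2, 0.8]
finger_gap: 0.7
clock: 6.32
eef_pos: [468.9, 119.2, 257.6]
eef_rot: [-1.578, 0.005, 1.569]
wrist_force: [1.0, -0.7, 0.1]
finger_gap: 0.4
clock: 6.73
eef_pos: [460.0, 288.6, 255.5]
eef_rot: [-1.577, 0.005, 1.573]
wrist_force: [-0.9, -0.5, -1.0]
finger_gap: 0.4
[459.97769222 288.61735139 255.49884579] [-1.57702894  0.00451912  1.57338362] [ 0.49655343  0.24136168  1.44738992 -0.00698519  1.44949894 -1.07601065]
```

View pics/w4.png

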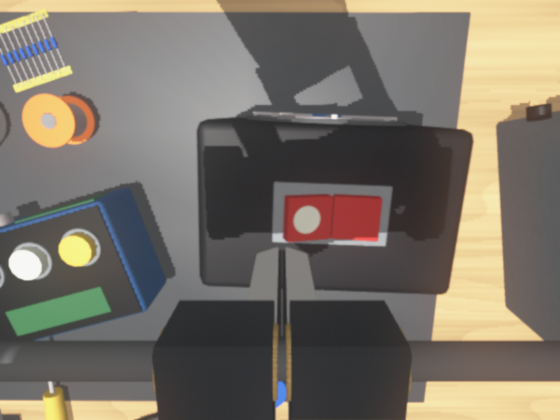

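Dot at about (306, 219), pivot line near column 333; the tips are at (282, 250).

```bash
python3 - <<'E'
from h import *
z=np.load('pics/w4.npz');p,W=z['p'],z['W']
m=np.zeros(p.shape[:2],bool); m[205:234,292:321]=1; m&=p[...,1]>140
print(m.sum(),np.median(W[m],0).round(1),W[m].mean(0).round(1))
for u in (290,295,300,306,315,322,328,333,340,360,378): print(u,W[230,u].round(1),p[230,u])
s=read_state();print(s['eef_pos']); print(delta(s,[456,305,220]))
E
```

```text
557 [455.1 306.1 196.1] [454.8 306.2 197.3]
290 [462.1 294.8 199.2] [156  58  56]
295 [462.4 298.3 198. ] [157  69  65]
300 [462.5 301.8 197.7] [181 178 163]
306 [463.2 306.1 195.4] [185 182 168]
315 [464.5 312.8 191.3] [161  89  83]
322 [464.3 317.8 191.8] [157  58  55]
328 [465.1 322.3 189.4] [157  57  55]
333 [465.2 326.  188.9] [157  56  55]
340 [465.3 331.1 188.6] [160  57  55]
360 [464.7 345.1 190.5] [159  56  54]
378 [464.6 358.  190.6] [146  74  74]
[460.44087524 285.93376573 255.49928719]
[19.2699998  35.36613382  4.62014498]
```

```bash
python3 -m handwheel '[[[10,10,3,0.3,0,0,-1],[17,35,4.5,0.3,0,0,-1],[17,60,4.5,0.3,0,0,-1],[17,62,4.5,0.3,0,0,-1]]]'
python3 - <<'E'
from h import *
s=read_state(); print(s['eef_pos'],s['eef_rot'],s['wrist_force'],delta(s,[455.5,303,174.5]))
E
```

```text
clock: 7.12
eef_pos: [454.7, 301.3, 188.4]
eef_rot: [-1.566, 0.009, 1.572]
wrist_force: [-0.5, -0.4, -0.8]
finger_gap: 1.0
[454.70628661 301.28508298 188.39361095] [-1.565596    0.00889639  1.57209751] [-0.52231642 -0.37578242 -0.83175915] [ 1.83741632 13.87348717 -0.86810225]
```

```bash
python3 -m handwheel '[[[2,3,-1,0,0,0,-1],[2,6,-1,0,0,0,-1],[2,9,-1,0,0,0,-1],[2,11,-1,0,0,0,-1]]]'; python3 -m handwheel '[[[0,1,0,0,0,0,-1],[0,2,0,0,0,0,-1]]]';python3 -m handwheel '[[[0,1,0,0,0,0,-1],[0,2,0,0,0,0,-1]]]'
```

```text
clock: 7.45
eef_pos: [456.2, 303.1, 178.3]
eef_rot: [-1.567, 0.008, 1.572]
wrist_force: [0.5, -1.5, 3.0]
finger_gap: 0.6
clock: 7.62
eef_pos: [456.5, 303.0, 177.0]
eef_rot: [-1.568, 0.008, 1.571]
wrist_force: [-0.8, -1.5, 3.4]
finger_gap: 0.5
clock: 7.78
eef_pos: [456.6, 303.0, 175.3]
eef_rot: [-1.569, 0.007, 1.571]
wrist_force: [-1.5, -1.8, 3.5]
finger_gap: 0.8
```

```bash
python3 -m handwheel '[[[0,1,0,0,0,0,-1],[0,2,0,0,0,0,-1]]]';python3 -m handwheel '[[[0,1,0,0,0,0,-1],[0,1,0,0,0,0,-1]]]'
```

```text
clock: 7.95
eef_pos: [456.8, 303.1, 174.2]
eef_rot: [-1.57, 0.007, 1.571]
wrist_force: [-5.4, -4.5, 18.3]
finger_gap: 0.4
clock: 8.12
eef_pos: [456.8, 303.0, 174.3]
eef_rot: [-1.57, 0.007, 1.571]
wrist_force: [-4.8, -4.7, 13.3]
finger_gap: 0.7
```

Stop reached at about 174.3. Lifting and checking.

```bash
python3 -m handwheel '[[[0,-20,0,0,0,0,-1],[0,-50,0,0,0,0,-1],[-5,-75,0,0,0,0,-1],[-15,-80,0,0,0,0,-1],[-15,-80,0,0,0,0,-1]]]'
python3 - <<'E'
from h import *
s=read_state(); p,d=imaging.camera('wrist'); W=cloud('wrist',d,s); print(s['eef_pos'],s['eef_rot'])
cv2.imwrite('pics/w5.png',p[:,:,::-1])
for y in (294,300,306,315,326,340,350,358):
    e=np.hypot(W[...,0]-460,W[...,1]-y); v,u=np.unravel_index(e.argmin(),e.shape); print(y,W[v,u].round(1),p[v,u])
print(delta(s,[546,-18,150]))
E
```

```text
clock: 8.53
eef_pos: [457.3, 288.0, 255.8]
eef_rot: [-1.573, 0.005, 1.571]
wrist_force: [0.7, -0.1, -1.1]
finger_gap: 0.5
[457.33453785 287.96252413 255.80075318] [-1.57301354  0.00539742  1.57087116]
294 [459.9 294.3 187.5] [159  58  55]
300 [459.9 300.  189.9] [186 185 170]
306 [460.1 305.8 189.4] [188 186 171]
315 [460.2 315.2 189. ] [161  73  69]
326 [460.2 325.9 189.1] [141  61  60]
340 [460.2 340.2 193.7] [154  53  51]
350 [460.4 350.1 200. ] [154  53  51]
358 [459.6 357.5 200.6] [131  58  57]
[-305.39365351  107.6469226   -88.40410722]
```

View pics/w5.png

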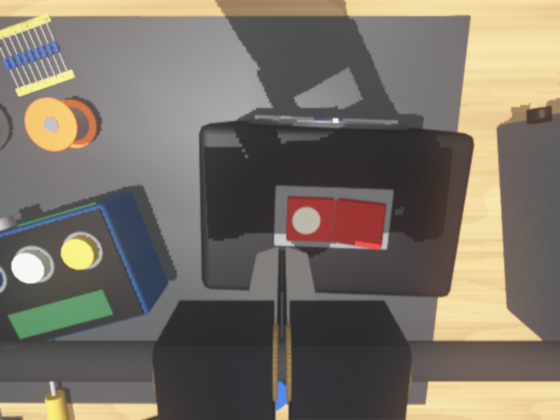

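The dot half is level (z about 189) and the far half is raised (about 200), so the rocker is on. Next the blue key.

```bash
python3 -m handwheel '[[[-38,0,-10,0,0,0,-1],[-76,0,-20,0,0,0,-1],[-114,0,-30,0,0,0,-1],[-152,0,-40,0,0,0,-1],[-190,0,-50,0,0,0,-1]]]'
python3 -m handwheel '[[[-38,10,-10,0,0,0,-1],[-76,30,-20,0,0,0,-1],[-110,50,-30,0,0,0,-1],[-115,65,-35,0,0,0,-1],[-115,65,-35,0,0,0,-1]]]'
python3 - <<'E'
from h import *
s=read_state(); p,d=imaging.camera('wrist'); W=cloud('wrist',d,s); print(s['eef_pos'],s['eef_rot'],s['wrist_force'])
cv2.imwrite('pics/w6.png',p[:,:,::-1])
hsv=cv2.cvtColor(p,cv2.COLOR_RGB2HSV);H,S,V=hsv[...,0].astype(int),hsv[...,1],hsv[...,2]
for n,m in {'blue':(H>100)&(H<125)&(S>120)&(V>70),'white':(S<60)&(V>140),'yel':(H>18)&(H<34)&(S>120)}.items():
    mm=m&(abs(W[...,2]-99)<5)&(np.hypot(W[...,0]-531,W[...,1]-33)<95)
    c,l,st,ce=cv2.connectedComponentsWithStats(mm.astype('uint8'))
    for i in range(1,c):
        if st[i,4]>150:
            q=W[l==i]; print(n,len(q),ce[i],np.median(q,0).round(1),((q.min(0)+q.max(0))/2).round(1),np.ptp(q,axis=0).round(1))
E
```

```text
clock: 9.0
eef_pos: [506.6, 96.6, 253.6]
eef_rot: [-1.568, 0.007, 1.571]
wrist_force: [0.4, -0.3, -0.2]
finger_gap: 0.7
clock: 9.42
eef_pos: [540.1, -20.6, 184.2]
eef_rot: [-1.561, 0.006, 1.568]
wrist_force: [-0.4, 0.5, -0.9]
finger_gap: 0.4
[540.14138622 -20.56762739 184.20850375] [-1.56099667  0.00575441  1.5677269 ] [-0.43903021  0.50042035 -0.91448808]
blue 1312 [283.71417683 223.34222561] [544.2 -18.6  99.8] [545.2 -18.6  98. ] [31.8 30.8  7.8]
white 1438 [351.16550765 204.72253129] [529.9  32.2  99.8] [530.8  32.8  98.2] [32.4 32.8  8.5]
yel 1501 [420.99800133 185.08860759] [515.   83.7  99.8] [515.4  84.4  98.1] [31.7 32.   8.1]
```

View pics/w6.png

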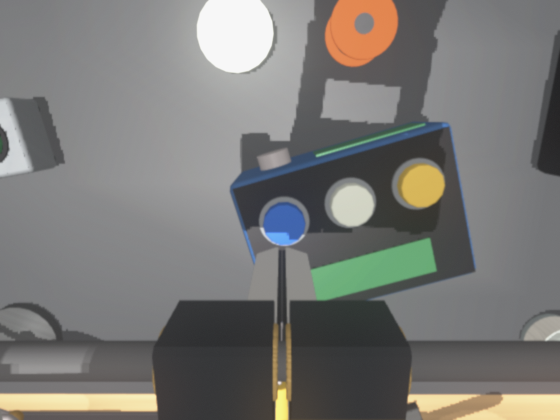

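```bash
python3 -m handwheel '[[[2,35,-4,-0.5,0,0,-1],[2,70,-4,-0.5,0,0,-1],[2,90,-4,-0.5,0,0,-1],[2,92,-4,-0.5,0,0,-1]]]'
python3 - <<'E'
from h import *
s=read_state(); print(s['eef_pos'],s['eef_rot'],s['wrist_force'],delta(s,[545,-18.6,79.5]))
E
```

```text
clock: 9.8
eef_pos: [541.7, -16.0, 91.2]
eef_rot: [-1.566, 0.005, 1.571]
wrist_force: [-1.2, 0.3, -0.3]
finger_gap: 0.4
[541.71527716 -16.03924725  91.24474014] [-1.56631249  0.00504052  1.57058569] [-1.1520506   0.33608557 -0.34738612] [-2.5008289  11.74264622 -3.33794762]
```

```bash
python3 -m handwheel '[[[-2.5,2,-3.5,0,0,0,-1],[-2.5,5,-3.5,0,0,0,-1],[-2.5,8,-3.5,0,0,0,-1],[-2.5,10,-3.5,0,0,0,-1]]]'; python3 -m handwheel '[[[0,1,0,0,0,0,-1],[0,2,0,0,0,0,-1]]]';python3 -m handwheel '[[[0,1,0,0,0,0,-1],[0,1.5,0,0,0,0,-1]]]'
```

```text
clock: 10.13
eef_pos: [546.1, -18.3, 82.4]
eef_rot: [-1.569, 0.005, 1.571]
wrist_force: [1.6, 2.3, 3.2]
finger_gap: 0.5
clock: 10.3
eef_pos: [546.4, -18.2, 81.3]
eef_rot: [-1.57, 0.005, 1.571]
wrist_force: [-0.5, 0.7, 2.6]
finger_gap: 0.2
clock: 10.47
eef_pos: [546.4, -18.2, 80.1]
eef_rot: [-1.57, 0.005, 1.571]
wrist_force: [-0.4, 1.6, 4.0]
finger_gap: -0.2
```

```bash
python3 -m handwheel '[[[0,1,0,0,0,0,-1],[0,2,0,0,0,0,-1]]]';python3 -m handwheel '[[[0,0.5,0,0,0,0,-1],[0,1,0,0,0,0,-1]]]'
```

```text
clock: 10.63
eef_pos: [546.6, -18.2, 78.7]
eef_rot: [-1.571, 0.005, 1.571]
wrist_force: [-8.8, 1.8, 21.4]
finger_gap: 0.4
clock: 10.8
eef_pos: [546.6, -18.2, 78.7]
eef_rot: [-1.571, 0.005, 1.571]
wrist_force: [-9.4, 1.1, 20.2]
finger_gap: 0.5
```

Hard stop reached. Lifting clear and doing the final check.

```bash
python3 -m handwheel '[[[0,-20,0,0,0,0,-1],[0,-50,0,0,0,0,-1],[0,-90,0,0,0,0,-1],[0,-130,10,0,0,0,-1],[0,-150,30,0,0,0,-1]]]'; python3 -m handwheel '[[[0,-10,35,0,0,0,-1],[0,-10,70,0,0,0,-1],[0,-10,100,0,0,0,-1],[0,-10,100,0,0,0,-1]]]'
python3 - <<'E'
from h import *
s=read_state(); print(s['eef_pos'],s['wrist_force'],s['clock'])
p,d=imaging.camera('wrist'); W=cloud('wrist',d,s); cv2.imwrite('pics/w7.png',p[:,:,::-1])
for c in ([545,-18.6],[530,32.5],[515,84]):
    m=np.hypot(W[...,0]-c[0],W[...,1]-c[1])<9; print(c,m.sum(),np.median(W[m],0).round(1))
for n in("side","top"):
    p,d=imaging.camera(n); W=cloud(n,d); cv2.imwrite(f'pics/{n}7.png',p[:,:,::-1])
    W0=cloud(n,np.load(f'pics/{n}0_d.npy'))
    for nm,c in {'green':[484.8,-280],'red':[494.8,-343.3],'dot':[456,304],'far':[456,350]}.items():
        for X in(W0,W):
            m=np.hypot(X[...,0]-c[0],X[...,1]-c[1])<8; print(n,nm,m.sum(),np.median(X[m],0).round(1))
E
```

```text
clock: 11.22
eef_pos: [517.9, -17.7, 232.7]
eef_rot: [-1.576, 0.006, 1.571]
wrist_force: [0.2, -0.1, 0.5]
finger_gap: 0.5
clock: 11.55
eef_pos: [414.5, -17.5, 242.5]
eef_rot: [-1.577, 0.006, 1.57]
wrist_force: [-0.1, -0.5, 0.8]
finger_gap: 0.5
[414.5185774  -17.5497903  242.50617147] [-0.10378991 -0.45106852  0.75282672] 11.55
[545, -18.6] 32 [544.9 -17.9 100. ]
[530, 32.5] 0 [nan nan nan]
[515, 84] 178 [513.2  85.7  99.9]
side green 15 [ 486.5 -281.2   58.6]
side green 0 [nan nan nan]
side red 11 [ 493.1 -341.9   59.4]
side red 0 [nan nan nan]
side dot 49 [455.2 304.5 197.6]
side dot 43 [455.6 304.1 190.2]
side far 45 [455.9 349.4 190.8]
side far 50 [456.  352.3 198.6]
top green 17 [ 485.3 -279.5   58.4]
top green 17 [ 485.9 -280.8   48.3]
top red 14 [ 495.1 -344.5   57.8]
top red 15 [ 495.3 -342.    56.1]
top dot 18 [456.8 303.4 198.2]
top dot 18 [455.3 303.7 188.9]
top far 20 [457.1 350.4 188.8]
top far 21 [455.7 351.  198.8]
  return _methods._mean(a, axis=axis, dtype=dtype,
  ret = um.true_divide(
```

View pics/side7.png

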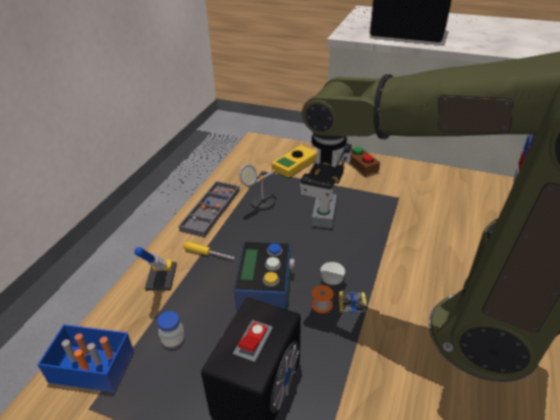

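View pics/top7.png

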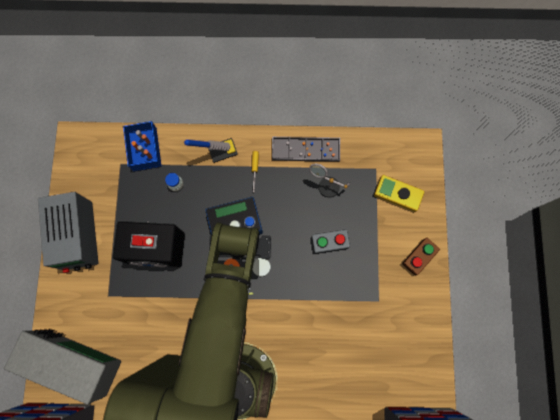

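All objects are in their original places, the green button and the rocker have stayed in, and the keys are out. Handing in.

```bash
python3 -c "
from cell import order,read_state
print(order.sign_off()); print(read_state()['clock'])"
```

```text
the job is handed in; nothing more can be done
None
the job is handed in; nothing more can be done
```

The start-up is done in the order asked: green button in, rocker on, blue key pressed and released. I handed it in at about 12 s of the 61 s allowed. The sign-off gives no verdict, so these are my own last checks:

| Item | What I did | Last check |
|---|---|---|
| Green button | Pressed to its hard stop (27 N) | Top at about 50 mm in the close-up wrist picture after lifting (58 mm before). The final top view read 48 mm, which is noise. |
| Rocker | Dot half pushed to its stop (18 N) | Dot half level at about 189 mm, other half raised to about 199–200 mm |
| Blue key | Pressed to its stop (21 N) | Back up at 100 mm |
| Yellow key | Not touched | Still out at 100 mm |
| Red button | Not touched | Still out (56–58 mm, noise) |
| Bystanders and switch box | Not touched, apart from pressing the box's green button | All stand where they were in the final side and top pictures |

- **Not confirmed:** the fingers hid the white key in the final wrist depth reading. It looks out in the side picture, and the tool never touched it. The arm hid the switch box's buttons from the side camera, so that check rests on the top and wrist cameras.
- **Differs from the description:** the closed fingertips sit about 13.5 mm behind the TCP, not 8 mm ahead of it. I found this when the first approach made no contact, and went by force and camera readings from then on.

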